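Switch on the red circuit isolator in a vehicle's electrical tray

TASK

Three grey slide isolators are screwed to the black electrical tray of a vehicle. Reach into the recessed slot of the one with the red slider and slide it fully over to the end marked green, so that its circuit is on, then take the hand away. Leave the yellow and the blue slider where they are.

Things in the scene. Friction and masses are not known exactly. Their poses are not given: they have to be found in the camera images.
- red_slider (a point): Top centre of the red slider, a block 14 mm along its slot, 32 across, 10 high, top flush with its fixed grey housing (132 x 68 mm, top 34 mm above the tray). The point moves with it; x points level along the slot to the green (on) end, z up. The slot in the housing's top is 100 mm long, 36 wide, 10 deep, flat black floor; green and white bars 10 x 50 mm mark its on and off ends.
- red_slide (a joint): Travel of the red slider in m: 0 off, 0.030 fully on, against the slot's green end. Starts at 0 to 0.006; resists with about 1.5 N, stays where left. Towards the white end an empty well, 56 mm long at travel 0 (longer by the travel), is left in the slot behind the slider: closed fingertips fit there, longer side along the slot, and push its end face.
- yellow_slider (a point): Top centre of the yellow switch slider (same form as the red one, same kind of grey housing, standing elsewhere on the tray). Bystander: may start anywhere along its slot and is to stay there; the point moves with its slider.
- blue_slider (a point): Top centre of the blue switch slider (same form as the red one, same kind of grey housing, standing elsewhere on the tray). Bystander: may start anywhere along its slot and is to stay there; the point moves with its slider.

How it is judged:
By the outcome, as a careful person would: the job done as asked, in the order asked, and still so for the second after the job is handed in, with the robot touching nothing.
It also fails if it takes over 32 s, if anything falls off the work surface, if the arm or the gripper's body presses on something with over 40 N, if the wrist force passes 120 N, or if a joint passes its speed limit or range.

ROBOT

A 6-joint arm with a two-finger parallel gripper is mounted at the origin on the work surface. World frame = base frame: x ahead of the robot, y to its left, z up, the work surface at z = 0. Lengths are in m, angles in rad, forces in N, time in s.
With the tool pointing down it reaches from about 0.375 to 0.975 m from the base axis. Payload 3.8 kg.
Tool frame: the origin (TCP) lies at the very end of the fingers, on their centre line; the grasp point (between the pads) lies 19 mm behind it; z points along the fingers, y is the line along which they close (so a half turn about z gives the same grasp; the last joint's range is limited). The gripper opens to 85 mm and grips with 20 to 120 N. Pads are 22 mm wide; open, the fingers measure 114 mm over their backs; the gripper's body (76 mm by 85 mm) begins 54 mm behind the grasp point. The pads swing forward as they close: fully open they stand 13 mm farther back than shut.
Start: joints at [-0.037, 0.264, 1.604, -0, 1.274, -0.037], TCP at [0.675, -0, 0.231] pointing down, gripper open.
Joint ranges: [-2.63, 2.63], [-0.94, 2.18], [0.31, 2.57], [-1.31, 4.45], [0, 2.66], [-2.55, 2.55]. Speed limits (rad/s): [2.57, 2.57, 3.14, 3.14, 3.14, 3.14].

INTERFACE

Orientations are given as a rotation vector (axis times angle).
In Python, from workcell import read_state, read_camera, calibration, finish_job gives the robot as it stands.
- The arm moves only by the tool step_arm, never from a script. Its argument "commands" is a list of rows, each an object of numbers: "fingers": the gripper's target within -1 to 1 (shut at 1, half-way at 0, fully open at -1); "dx", "dy", "dz": the shift along the tool's x, y, z in m; "roll": the turn about the tool's z in degrees. In form: [{"fingers": .., "dx": .., "dy": .., "dz": .., "roll": ..}, ...]. A call has 1 to 8 rows; each row is the pose to reach, as a shift and turn from the pose commanded when the call began, along the tool's axes at that moment; what a row does not reach only later rows make up. A row lasts 1/8 s, in which the tool goes at most 62.5 mm and 10.7 degrees, less where a joint would pass 70% of its speed; a pose out of reach is approached as far as the arm can. A call with a gripper value outside its range is refused whole. The fingers move at their own pace and stop on an object; "squeeze" is the grip in N (left out, the last holds). Time passes only in rows, so rows that repeat a pose let the fingers close. It gives the time, the measured TCP pose, the force, the opening and the grip force at its end, in the units of the state.
- read_state(): the state, without advancing time (a new reading comes with each control period).
- read_camera(name): name is "scene" or "side" or "wrist"; returns (picture, depth): 420x560x3 uint8, blue, green, red; 420x560 float32, m along the optical axis (not along the pixel's ray), 0 where there is no reading.
- calibration(name): a dict with "intrinsics" (3x3 intrinsics, pixels), "world_to_cam" (4x4, takes a point from world to camera coordinates). Camera axes: x right, y up, looking along -z (the intrinsics and any distortion apply to the point x, -y, -z); pixel columns grow to the right and rows downward; lengths in m; the calibration is good to about 2 mm. The wrist camera is an equidistant fisheye: a pixel r from the principal point sees the ray r / f radians off the axis. A picture is of the moment at which its call begins: read the wrist's pose just before it. calibration takes no time and is no camera call; for the wrist camera it gives the pose at the moment of the call.
- finish_job(): hands the job in; it is judged then, once.
The state is a dict: "time": time; "q": joint angles; "joint_vel": joint speeds; "joint_torque": joint torques, N m; "tool_pos": TCP position; "tcp_rot": TCP orientation; "wrist_force": force on the tool from outside, world axes, zero at the start; "torque": the same for the moment, N m; "width": opening from 0.0 (shut) to 1.0 (fully open); "grip_force": force on a finger pad.
Only numpy, scipy, OpenCV 4.12 (cv2) and the standard library are available. Lean on these libraries where they do the work, as an engineer would, in place of code of your own. Each camera call takes 0.05 s, during which the arm holds its last target. There are 200 camera calls.

## Working session

There is one attempt and no reset: what is moved stays moved. The work goes in short steps, Python scripts to look and compute and a tool call to move; the robot and the scene stay as the last step left them, time stands still between calls to the robot, and variables do not carry over. Pictures are saved under pics/ and viewed, at most 10 in all, crops included, and the job is handed in when it is done.

Besides the shell and the picture viewer there is one more tool, called after "Request:" as name(argument=value, ...) on one line, values as JSON. step_arm: Moves the arm, as the interface text tells. Its arguments: {"type":"object","properties":{"commands":{"type":"array","items":{"type":"object","properties":{"fingers":{"type":"number"},"dx":{"type":"number"},"dy":{"type":"number"},"dz":{"type":"number"},"roll":{"type":"number"}}}},"squeeze":{"type":"number"}},"required":["commands"]}

```bash
mkdir -p pics; cat > h.py <<'E'
import numpy as np, cv2
from workcell import *
def world(name,u,v,d,cal=None):
    c=cal or calibration(name);K=np.array(c["intrinsics"]);T=np.linalg.inv(np.array(c["world_to_cam"]))
    x=(u-K[0,2])/K[0,0]*d;y=(v-K[1,2])/K[1,1]*d
    return (T@np.stack([x,-y,-d,np.ones_like(d)]))[:3].T
E
python3 - <<'E'
from h import *
s=read_state();print(s)
for n in("scene","side"):
    p,d=read_camera(n);cv2.imwrite(f"pics/{n}0.png",p);np.savez(f"{n}0.npz",p=p,d=d)
    c=calibration(n);print(c)
    h=cv2.cvtColor(p,cv2.COLOR_BGR2HSV)
    for k,(a,b) in dict(red=(172,6),yel=(20,35),grn=(45,80),blue=(100,130)).items():
        H=h[...,0];m=((H>=a)&(H<=b) if a<b else (H>=a)|(H<=b))&(h[...,1]>110)&(h[...,2]>60)&(d>0)
        nn,l,st,ce=cv2.connectedComponentsWithStats(m.astype(np.uint8))
        for i in range(1,nn):
            if st[i,4]>25:
                v,u=np.nonzero(l==i);w=world(n,u.astype(float),v.astype(float),d[v,u].astype(float))
                print(n,k,st[i,4],ce[i].round(),np.median(w,0).round(4),w[:,2].min().round(3),w[:,2].max().round(3))
E
```

```text
{'time': 0.0, 'q': array([-3.69205580e-02,  2.64729251e-01,  1.60539320e+00,  1.40938550e-05,
        1.27367385e+00, -3.69221289e-02]), 'joint_vel': array([ 0.00049479, -0.00205356, -0.00088463, -0.00054493, -0.00163467,
        0.00138852]), 'joint_torque': array([ 6.10465631e-04, -5.15121067e+01, -3.67308676e+01, -4.07824507e-05,
        1.31324201e-02,  1.46811578e-05]), 'tool_pos': array([6.74268967e-01, 1.59654234e-05, 2.29967747e-01]), 'tcp_rot': array([-2.22029548, -2.22028977,  0.00233891]), 'wrist_force': array([0.55776619, 0.0917139 , 0.00721598]), 'torque': array([-0.02692216, -0.06589073,  0.0032691 ]), 'grip_force': 0.0, 'width': 1.0038965672342872}
{'intrinsics': array([[480.01769744,   0.        , 281.72908213],
       [  0.        , 480.01769744, 218.88425069],
       [  0.        ,   0.        ,   1.        ]]), 'world_to_cam': array([[ 0.21054662,  0.9775806 ,  0.0025092 , -0.13552109],
       [-0.61338026,  0.13010741,  0.77899725,  0.28197581],
       [ 0.76120613, -0.16555433,  0.62702232, -1.28334723],
       [ 0.        ,  0.        ,  0.        ,  1.        ]
[... 1116 characters left out ...]
50086, -0.08585299],
       [-0.14974872,  0.83027313,  0.53686298, -0.8267614 ],
       [ 0.        ,  0.        ,  0.        ,  1.        ]])}
side red 1818 [192. 117.] [ 0.8175 -0.4482  0.0235] -0.001 0.046
side red 1850 [ 54. 213.] [0.8898 0.0642 0.0588] 0.0 0.066
side red 135 [241. 219.] [ 0.5955 -0.0043  0.0341] 0.024 0.037
side yel 116 [396.  40.] [ 0.3175 -1.6028 -0.0838] -0.088 -0.077
side yel 270 [235. 308.] [0.5553 0.2063 0.0341] 0.023 0.037
side grn 32 [257. 152.] [ 0.6204 -0.2487  0.035 ] 0.033 0.037
side grn 72 [215. 221.] [0.6365 0.0123 0.035 ] 0.033 0.037
side grn 137 [213. 306.] [0.5847 0.21   0.0349] 0.033 0.037
side blue 67 [264. 155.] [ 0.6024 -0.2429  0.0341] 0.024 0.037
```

View pics/scene0.png

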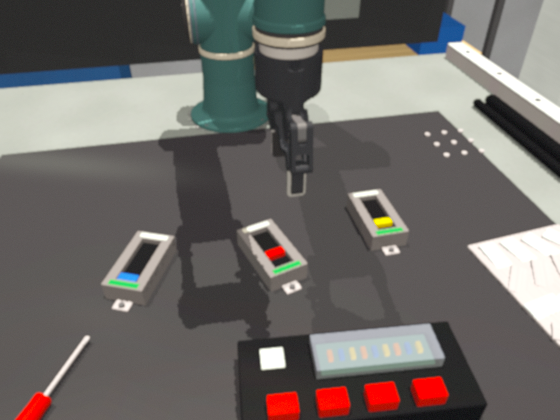

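View pics/side0.png

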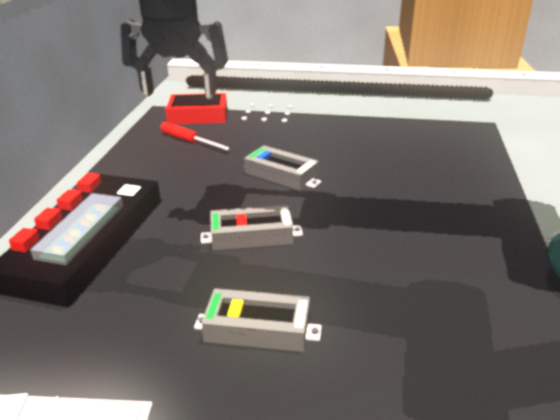

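```bash
cat >> h.py <<'E'
def plane(name,uv,z,cal=None):
    c=cal or calibration(name);K=np.array(c["intrinsics"]);T=np.linalg.inv(np.array(c["world_to_cam"]))
    a=(np.asarray(uv,float)-K[:2,2])/K[0,0]
    if name=="wrist":
        r=np.linalg.norm(a,axis=1,keepdims=True);d=np.c_[a/r*np.sin(r),np.cos(r)]
    else: d=np.c_[a,np.ones(len(a))]
    d=(d*[1,-1,-1])@T[:3,:3].T;o=T[:3,3]
    return (o+d*((z-o[2])/d[:,2:]))[:,:2]
def bars(n,p,cal=None):
    h=cv2.cvtColor(p,cv2.COLOR_BGR2HSV).astype(int);H,S,V=h[...,0],h[...,1],h[...,2]
    out={}
    for k,m in dict(red=((H>=172)|(H<=6))&(S>110)&(V>60),grn=(H>45)&(H<80)&(S>110)&(V>60),wht=(S<40)&(V>200)).items():
        nn,l,st,ce=cv2.connectedComponentsWithStats(m.astype(np.uint8))
        for i in range(1,nn):
            if st[i,4]<25: continue
            v,u=np.nonzero(l==i);w=plane(n,np.c_[u,v],.034,cal)
            if np.hypot(*(w.mean(0)-[.58,0]))>.09: continue
            (c,s,a)=cv2.minAreaRect((w*1000).astype(np.float32))
            print(n,k,st[i,4],ce[i].round(),"rect mm",np.round(c,1),np.round(s,1),round(a,1),"z-mean",w.mean(0).round(4))
E
python3 - <<'E'
from h import *
for n in("scene","side"): bars(n,np.load(f"{n}0.npz")["p"])
c=calibration("wrist");p,d=read_camera("wrist");cv2.imwrite("pics/w0.png",p)
bars("wrist",p,c)
E
```

```text
scene red 242 [275. 253.] rect mm [ 5.954e+02 -5.000e-01] [31.1 34. ] 16.5 z-mean [ 0.5953 -0.001 ]
scene grn 95 [286. 267.] rect mm [632.4  10.4] [ 7.6 47. ] 16.0 z-mean [0.6324 0.0103]
scene wht 354 [272. 235.] rect mm [556.9  13.3] [124.4  50.2] 40.5 z-mean [0.5483 0.0031]
scene wht 145 [263. 258.] rect mm [600.8 -25.2] [87.3  9.4] 15.3 z-mean [ 0.6041 -0.0243]
side red 135 [241. 219.] rect mm [595.6  -1. ] [19.8 33.8] 12.4 z-mean [ 0.5956 -0.0006]
side grn 72 [215. 221.] rect mm [637.    9.6] [ 6.7 42.8] 15.5 z-mean [0.6368 0.0101]
side wht 175 [240. 211.] rect mm [602.4 -26.7] [95.8 14.9] 17.6 z-mean [ 0.6035 -0.0258]
side wht 659 [257. 227.] rect mm [577.2  10.5] [159.6  83.1] 15.9 z-mean [0.5641 0.0165]
wrist red 477 [205. 189.] rect mm [592.9  -0.8] [17.6 33.8] 15.5 z-mean [ 0.5928 -0.0007]
wrist grn 350 [242. 178.] rect mm [632.8  10.3] [ 8.5 48. ] 16.4 z-mean [0.6328 0.0106]
wrist wht 3202 [193. 189.] rect mm [575.8  -5.6] [134.2  67.8] 15.9 z-mean [ 5.77e-01 -5.00e-04]
wrist wht 319 [259. 170.] rect mm [650.9  19.5] [16.8 24.6] 15.9 z-mean [0.6507 0.0195]
```

View pics/w0.png

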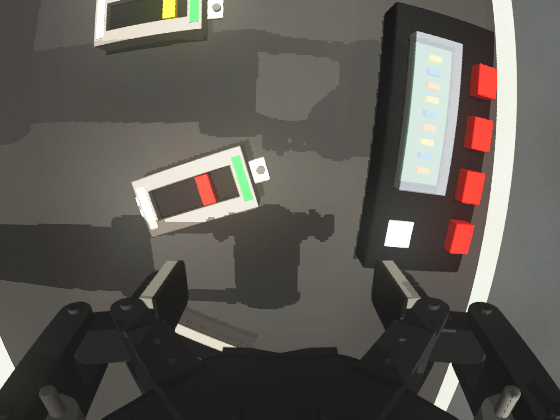

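Request:
step_arm(commands=[{"fingers":1,"dx":-0.004,"dy":-0.04,"dz":0.04,"roll":-5.5},{"fingers":1,"dx":-0.008,"dy":-0.08,"dz":0.08,"roll":-11},{"fingers":1,"dx":-0.0115,"dy":-0.12,"dz":0.12,"roll":-15.9},{"fingers":1,"dx":-0.0115,"dy":-0.12,"dz":0.15,"roll":-15.9},{"fingers":1,"dx":-0.0115,"dy":-0.12,"dz":0.15,"roll":-15.9},{"fingers":1,"dx":-0.0115,"dy":-0.12,"dz":0.15,"roll":-15.9},{"fingers":1,"dx":-0.0115,"dy":-0.12,"dz":0.15,"roll":-15.9},{"fingers":1,"dx":-0.0115,"dy":-0.12,"dz":0.15,"roll":-15.9}])

```text
time: 1.15
tool_pos: [0.5565, -0.0115, 0.0828]
tcp_rot: [1.891, 2.506, 0.002]
wrist_force: [0.4, -0.3, 0.3]
width: -0.0
grip_force: 0.0
```

```bash
python3 - <<'E'
from h import *
s=read_state();print(s["tool_pos"],s["tcp_rot"],s["width"],s["wrist_force"])
from scipy.spatial.transform import Rotation as R
print(R.from_rotvec(s["tcp_rot"]).as_matrix().round(3))
c=calibration("wrist");p,d=read_camera("wrist")
bars("wrist",p,c)
q,_=read_camera("side")
bars("side",q)
cv2.imwrite("pics/c1.png",np.hstack([cv2.resize(p,(400,300)),cv2.resize(q[120:300,150:390],(400,300))]))
E
```

```text
[ 0.55650349 -0.01154787  0.0827765 ] [1.89139455e+00 2.50559466e+00 2.32372574e-03] -0.0004190315054583893 [ 0.36658875 -0.28500086  0.26994095]
[[-0.274  0.962  0.003]
 [ 0.962  0.274 -0.   ]
 [-0.001  0.003 -1.   ]]
wrist red 1478 [337. 233.] rect mm [588.2  -1.5] [26.7 34.1] 15.9 z-mean [ 0.59  -0.001]
wrist grn 947 [402. 231.] rect mm [632.3  10.7] [ 9.8 49.3] 15.8 z-mean [0.6321 0.0114]
wrist wht 8132 [304. 212.] rect mm [573.8  -6.2] [145.1  67.6] 15.8 z-mean [0.567  0.0061]
side red 131 [241. 220.] rect mm [595.5  -0.8] [19.8 34.2] 12.4 z-mean [ 0.5953 -0.    ]
side grn 77 [215. 221.] rect mm [636.2   9.4] [ 8.1 42.8] 15.5 z-mean [0.6366 0.0104]
side wht 171 [284. 221.] rect mm [532.9 -14.7] [37.2 54.5] 8.2 z-mean [ 0.5253 -0.0076]
side wht 65 [224. 212.] rect mm [632.6 -18.6] [34.6 12.6] 8.1 z-mean [ 0.6291 -0.02  ]
side wht 48 [297. 233.] rect mm [498.1  23.5] [14.3 14. ] 8.4 z-mean [0.4982 0.0241]
side wht 89 [206. 238.] rect mm [638.9  56.7] [15.8 27.6] 15.6 z-mean [0.638  0.0577]
```

View pics/c1.png

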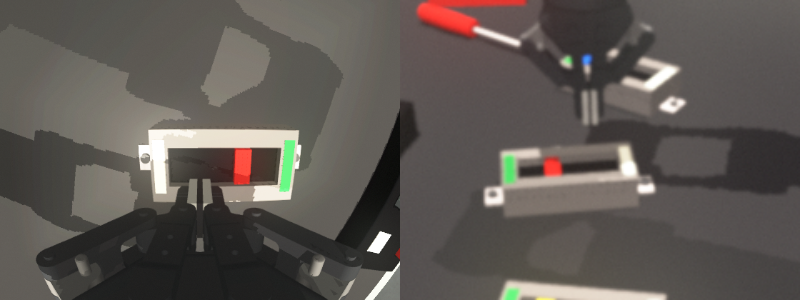

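Request:
step_arm(commands=[{"fingers":1,"dz":0.02},{"fingers":1,"dz":0.035},{"fingers":1,"dz":0.045},{"fingers":1,"dz":0.05},{"fingers":1,"dz":0.053},{"fingers":1,"dz":0.053}])

```text
invalid input
```

Request:
step_arm(commands=[{"fingers":1,"dx":0,"dy":0,"dz":0.02,"roll":0},{"fingers":1,"dx":0,"dy":0,"dz":0.035,"roll":0},{"fingers":1,"dx":0,"dy":0,"dz":0.045,"roll":0},{"fingers":1,"dx":0,"dy":0,"dz":0.05,"roll":0},{"fingers":1,"dx":0,"dy":0,"dz":0.053,"roll":0},{"fingers":1,"dx":0,"dy":0,"dz":0.053,"roll":0}])

```text
time: 2.0
tool_pos: [0.5551, -0.0115, 0.0284]
tcp_rot: [1.893, 2.507, 0.0]
wrist_force: [-0.7, -0.6, -0.1]
width: 0.001
grip_force: 0.0
```

Request:
step_arm(commands=[{"fingers":1,"dx":0,"dy":0.01,"dz":0,"roll":0},{"fingers":1,"dx":0,"dy":0.016,"dz":0,"roll":0},{"fingers":1,"dx":0,"dy":0.022,"dz":0,"roll":0},{"fingers":1,"dx":0,"dy":0.028,"dz":0,"roll":0},{"fingers":1,"dx":0,"dy":0.034,"dz":0,"roll":0},{"fingers":1,"dx":0,"dy":0.039,"dz":0,"roll":0},{"fingers":1,"dx":0,"dy":0.042,"dz":0,"roll":0},{"fingers":1,"dx":0,"dy":0.042,"dz":0,"roll":0}])

```text
time: 3.0
tool_pos: [0.5958, 0.0002, 0.0282]
tcp_rot: [1.893, 2.507, 0.001]
wrist_force: [-0.8, 0.6, 0.5]
width: 0.003
grip_force: 0.1
```

```bash
python3 - <<'E'
from h import *
s=read_state();print(s["tool_pos"],s["wrist_force"])
c=calibration("wrist");p,d=read_camera("wrist")
bars("wrist",p,c)
cv2.imwrite("pics/c2.png",cv2.resize(p[120:330,180:460],(800,600)))
E
```

```text
[5.95760871e-01 1.50089581e-04 2.81985857e-02] [-0.80685012  0.56109117  0.53975265]
wrist red 1105 [312. 258.] rect mm [607.2   6.3] [14.5 30.3] 18.7 z-mean [0.6068 0.0118]
wrist grn 1358 [364. 257.] rect mm [630.5  17.1] [ 9.9 36.3] 16.4 z-mean [0.6302 0.0184]
wrist wht 11576 [231. 231.] rect mm [579.2  -2.3] [138.4  64.8] 16.8 z-mean [0.5664 0.0129]
```

View pics/c2.png

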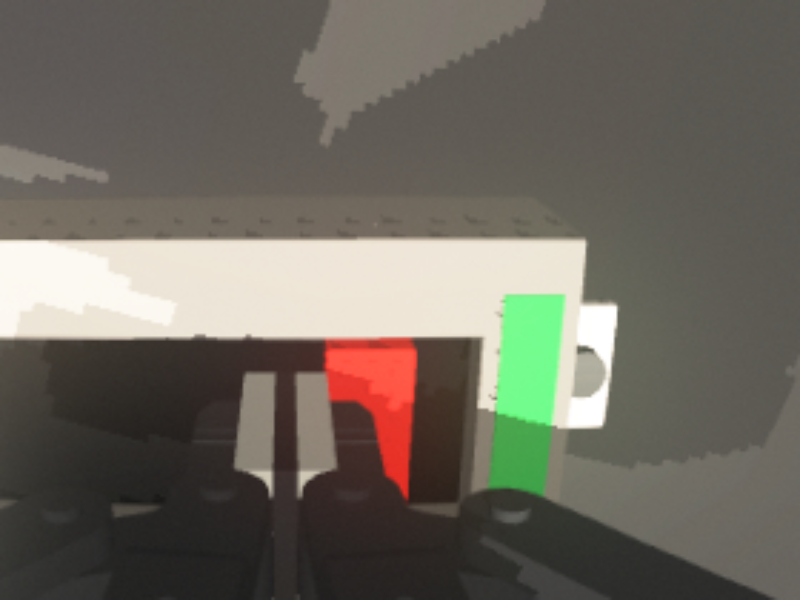

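Request:
step_arm(commands=[{"fingers":1,"dx":0,"dy":0.003,"dz":0,"roll":0},{"fingers":1,"dx":0,"dy":0.006,"dz":0,"roll":0},{"fingers":1,"dx":0,"dy":0.008,"dz":0,"roll":0},{"fingers":1,"dx":0,"dy":0.008,"dz":0,"roll":0}])

```text
time: 3.55
tool_pos: [0.6034, 0.0023, 0.0283]
tcp_rot: [1.893, 2.507, 0.001]
wrist_force: [-1.8, 0.9, -1.1]
width: -0.003
grip_force: 0.3
```

Request:
step_arm(commands=[{"fingers":1,"dx":0,"dy":0.001,"dz":0,"roll":0},{"fingers":1,"dx":0,"dy":0.002,"dz":0,"roll":0},{"fingers":1,"dx":0,"dy":0.002,"dz":0,"roll":0}])

```text
time: 3.92
tool_pos: [0.6051, 0.0028, 0.0283]
tcp_rot: [1.893, 2.507, 0.0]
wrist_force: [-0.9, -0.4, 0.4]
width: -0.002
grip_force: 0.6
```

```bash
python3 - <<'E'
from h import *
p,d=read_camera("wrist")
cv2.imwrite("pics/c3.png",cv2.resize(p[120:330,180:460],(800,600)))
E
```

```text
(no output)
```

View pics/c3.png

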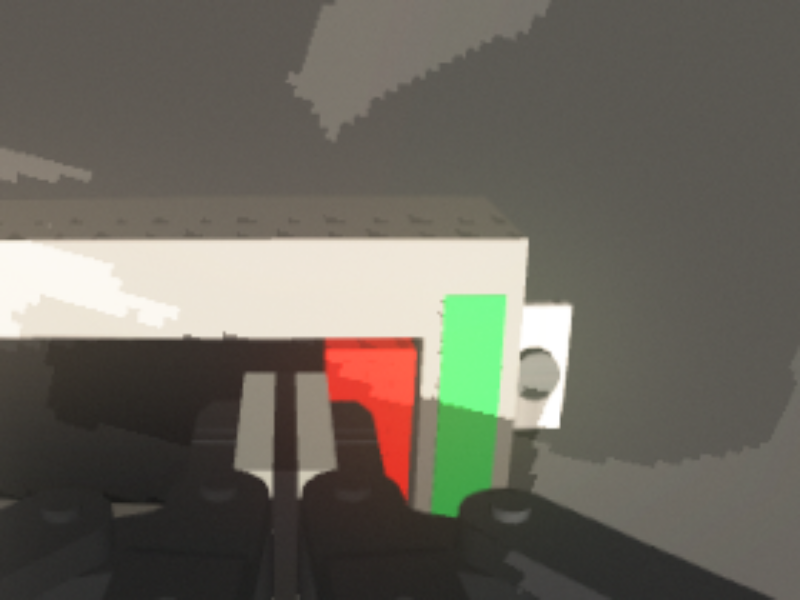

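The slider's edge (x≈415) is nearly at the slot end (≈422), and the contact force is still low, so I'm pushing on until the force rises.

Request:
step_arm(commands=[{"fingers":1,"dx":0,"dy":0.001,"dz":0,"roll":0},{"fingers":1,"dx":0,"dy":0.002,"dz":0,"roll":0},{"fingers":1,"dx":0,"dy":0.002,"dz":0,"roll":0}])

```text
time: 4.35
tool_pos: [0.6064, 0.0032, 0.0282]
tcp_rot: [-1.892, -2.507, 0.001]
wrist_force: [-4.6, -0.0, 3.1]
width: 0.0
grip_force: 2.0
```

Request:
step_arm(commands=[{"fingers":1,"dx":0,"dy":0.001,"dz":0,"roll":0},{"fingers":1,"dx":0,"dy":0.001,"dz":0,"roll":0},{"fingers":1,"dx":0,"dy":0.001,"dz":0,"roll":0}])

```text
time: 4.72
tool_pos: [0.6065, 0.0032, 0.0282]
tcp_rot: [-1.891, -2.506, 0.003]
wrist_force: [-7.4, -1.1, 5.5]
width: -0.003
grip_force: 3.4
```

The tool didn't move and the force rose, so the slider is at its stop. I'm backing off a little and lifting.

Request:
step_arm(commands=[{"fingers":1,"dx":0,"dy":-0.004,"dz":0,"roll":0},{"fingers":1,"dx":0,"dy":-0.008,"dz":0,"roll":0},{"fingers":1,"dx":0,"dy":-0.008,"dz":-0.01,"roll":0},{"fingers":1,"dx":0,"dy":-0.008,"dz":-0.04,"roll":0},{"fingers":1,"dx":0,"dy":-0.008,"dz":-0.08,"roll":0},{"fingers":1,"dx":0,"dy":-0.008,"dz":-0.12,"roll":0},{"fingers":1,"dx":0,"dy":-0.008,"dz":-0.15,"roll":0},{"fingers":1,"dx":0,"dy":-0.008,"dz":-0.15,"roll":0}])

```text
time: 5.72
tool_pos: [0.6032, 0.0014, 0.1829]
tcp_rot: [1.889, 2.502, 0.008]
wrist_force: [0.5, -0.2, 0.1]
width: -0.003
grip_force: 0.0
```

```bash
python3 - <<'E'
from h import *
s=read_state();print(s["tool_pos"],s["wrist_force"])
c=calibration("wrist");p,d=read_camera("wrist")
bars("wrist",p,c);q,_=read_camera("side");bars("side",q)
cv2.imwrite("pics/c4.png",np.hstack([cv2.resize(p,(400,300)),cv2.resize(q[120:360,130:400],(400,300))]))
E
```

```text
[0.60322336 0.00138392 0.1829494 ] [ 0.5196449  -0.19091146  0.13064187]
wrist red 583 [296. 196.] rect mm [617.4   6.6] [14.6 33.1] 16.2 z-mean [0.6171 0.0069]
wrist grn 468 [313. 196.] rect mm [632.2  10.6] [ 8.6 48.4] 15.2 z-mean [0.6322 0.0109]
wrist wht 3877 [243. 181.] rect mm [578.5  -2.7] [152.5  67.8] 18.1 z-mean [0.5664 0.0078]
side red 127 [225. 220.] rect mm [620.6   4.4] [18.  37.4] 14.8 z-mean [0.6206 0.0053]
side grn 78 [215. 221.] rect mm [637.4   8.1] [ 6.7 45.9] 15.4 z-mean [0.6372 0.0089]
side wht 428 [276. 224.] rect mm [529.7   9.8] [99.8 82.1] 52.1 z-mean [0.5356 0.0027]
side wht 99 [206. 237.] rect mm [638.9  56.5] [15.9 28.4] 15.6 z-mean [0.6384 0.0569]
```

View pics/c4.png

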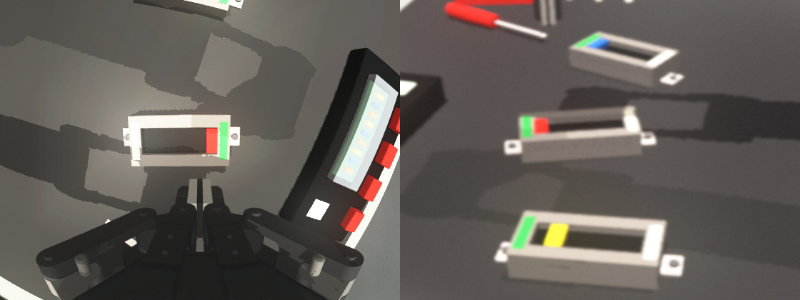

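```bash
python3 -c "from workcell import *;print(finish_job())"
```

```text
the job is handed in; nothing more can be done
None
```

The red slider is fully over at its green (on) end, pushed against its stop; the hand is lifted clear, the yellow and blue sliders were not touched, and the job is handed in.

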